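# Put the mixed-up ink pots back on their own coasters

## Robot

A 6-joint arm with a two-finger parallel gripper is mounted at the origin on a cart in front of the work surface, level with it; the furniture and walls round the work are solid. World frame = base frame: x ahead of the robot, y to its left, z up, the work surface at z = 0. Lengths are in mm, angles in rad, forces in N, time in s.
With the tool pointing down it reaches from about 275 to 750 mm from the base axis. Payload 10.2 kg.
Tool frame: the origin (TCP) lies at the very end of the fingers, on their centre line; the grasp point (between the pads) lies 19 mm behind it; z points along the fingers, y is the line along which they close (so a half turn about z gives the same grasp; the last joint's range is limited). The gripper opens to 85 mm and grips with 20 to 120 N. Pads are 22 mm wide; open, the fingers measure 114 mm over their backs; the gripper's body (76 mm by 85 mm) begins 54 mm behind the grasp point. The pads swing forward as they close: fully open they stand 13 mm farther back than shut.
Start: joints at [0.997, 0.313, 1.498, -0, 1.331, -0.223], TCP at [180.429, 493.028, 231.294] pointing down, gripper open.
Joint ranges: [-2.94, 2.94], [-0.97, 2.17], [0.19, 2.56], [-1.23, 4.37], [0.02, 3.11], [-2.88, 2.88]. Speed limits (rad/s): [2.39, 2.39, 3.01, 3.14, 3.14, 3.14].

## Interface

Orientations are given as a unit quaternion [w, x, y, z].
In Python, from rig import ctrl gives the robot as it stands.
- The arm moves only by the tool step_arm, never from a script. Its argument "increments" is a list of rows, each a list of 3 entries, a list of its own where there are three numbers: the shift along the tool's x, y, z in cm, then the turn, a rotation vector about the tool's x, y, z in degrees, then the opening in per cent of the stroke, from 0 (shut) to 100 (fully open). A call has 1 to 8 rows; each row is the pose to reach, as a shift and turn from the pose commanded when the call began, along the tool's axes at that moment; what a row does not reach only later rows make up. A row lasts 1/8 s, in which the tool goes at most 62.5 mm and 10.7 degrees, less where a joint would pass 70% of its speed; a pose out of reach is approached as far as the arm can. A call with a gripper value outside its range is refused whole. The fingers move at their own pace and stop on an object; "squeeze" is the grip in N (left out, the last holds). Time passes only in rows, so rows that repeat a pose let the fingers close. It gives the time, the measured TCP pose, the force, the opening and the grip force at its end, in the units of the state.
- ctrl.sense(): the state, without advancing time (a new reading comes with each control period).
- ctrl.capture(name): name is "side" or "top" or "wrist"; returns a dict with "img" (400x640x3 uint8, red, green, blue), "fx", "fy", "cx", "cy" (pixels), "extrinsics" (4x4, takes a point from camera to world coordinates). Camera axes: x right, y down, z forward; pixel columns grow to the right and rows downward; lengths in mm; the calibration is good to about 2 mm. The wrist camera is an equidistant fisheye: a pixel r from the principal point sees the ray r / f radians off the axis. A picture is of the moment at which its call begins. There is no depth.
- ctrl.finish_job(): hands the job in; it is judged then, once.
The state is a dict: "time_s": time; "joints": joint angles; "dq": joint speeds; "tau": joint torques, N m; "eef_pos": TCP position; "ee_rot": TCP orientation; "force": force on the tool from outside, world axes, zero at the start; "wrist_torque": the same for the moment, N m; "grip_width": opening from 0.0 (shut) to 1.0 (fully open); "grip_force": force on a finger pad.
Only numpy, scipy, OpenCV 4.12 (cv2) and the standard library are available. Lean on these libraries where they do the work, as an engineer would, in place of code of your own. Each camera call takes 0.05 s, during which the arm holds its last target. There are 200 camera calls.

## Task

The three pots beside the printing jig have been put back in each other's places: move each one to the coaster of its own colour (black sticker to black, yellow sticker to yellow, blue lid to blue) and leave it standing upright in the middle of that coaster. The red coaster has no pot of its own and is free for parking one on the way. Don't tip any pot over, and leave the tally counter, the masking tape and the red marker where they are.

Things in the scene. Friction and masses are not known exactly. Their poses are not given: they have to be found in the camera images.
- pot_black: ink pot with an off-white screw lid that bears a round black sticker 34 mm across, and a black band round the body; 60 mm in diameter (the lid 57 mm), 62 mm high, the body's straight part 50 mm high, about 0.19 kg. Stands on a wrong coaster at the start. Origin: centre of its underside; z is the pot's axis, up
- pot_yellow: ink pot with a light grey screw lid that bears a round yellow sticker 34 mm across, and a grey band round the body; 54 mm in diameter (the lid 51 mm), 55 mm high, the body's straight part 44 mm high, about 0.16 kg. Stands on a wrong coaster at the start. Origin: centre of its underside; z is the pot's axis, up
- pot_blue: slim pot of hardener with a plain blue screw lid, a blue upper body with a red band, and a white label; 38 mm in diameter (the lid 36 mm), 66 mm high, the body's straight part 53 mm high, about 0.05 kg. Stands on a wrong coaster at the start. Origin: centre of its underside; z is the pot's axis, up
- coaster_black: black silicone coaster, a flat disc 84 mm across and 4 mm thick, fixed to the bench; the place of the pot with the black sticker. Origin: centre of its underside, on the bench (z = 0); the top is 4 mm higher; z up
- coaster_yellow: yellow silicone coaster, a flat disc 84 mm across and 4 mm thick, fixed to the bench; the place of the pot with the yellow sticker. Origin: centre of its underside, on the bench (z = 0); the top is 4 mm higher; z up
- coaster_blue: blue silicone coaster, a flat disc 84 mm across and 4 mm thick, fixed to the bench; the place of the blue-lidded pot. Origin: centre of its underside, on the bench (z = 0); the top is 4 mm higher; z up
- coaster_red: red silicone coaster, a flat disc 84 mm across and 4 mm thick, fixed to the bench; no pot belongs to it: it is empty at the start and free for parking a pot on the way.. Origin: centre of its underside, on the bench (z = 0); the top is 4 mm higher; z up
- counter: white round hand tally counter with a small chrome lever, 54 x 51 x 27 mm, loose on the bench; a bystander to be left where it is. Origin: under its middle, on the bench
- masking_tape: beige roll of masking tape lying flat, 70 mm across, 25 mm high, loose; a bystander to be left where it is. Origin: centre of its underside
- red_marker: felt marker with a pale barrel and a red cap, 128 mm long (along its y axis), 15 mm high, loose, lying on the bench; a bystander, leave it. Origin: under its middle. (Fixed round the coasters: on the left a rounded grey heap of caps about 80 mm high; on the right and nearer the robot the printing jig, 110 mm high beside the coasters, farther right with posts 200 mm and an arm 300 mm high: pass above it.)

How it is judged:
By the outcome, as a careful person would: the job done as asked, in the order asked, and still so for the second after the job is handed in, with the robot touching nothing.
It also fails if it takes over 83 s, if anything falls off the work surface, if the arm or the gripper's body presses on something with over 40 N, if the wrist force passes 120 N, or if a joint passes its speed limit or range.

## Working session

There is one attempt and no reset: what is moved stays moved. The work goes in short steps, Python scripts to look and compute and a tool call to move; the robot and the scene stay as the last step left them, time stands still between calls to the robot, and variables do not carry over. Pictures are saved under pics/ and viewed, at most 14 in all, crops included, and the job is handed in when it is done.

Besides the shell and the picture viewer there is one more tool, called after "Request:" by a JSON object that holds its "name" and its "arguments", one argument or row to a line. step_arm: Moves the arm, as the interface text tells. Its arguments: {"type":"object","properties":{"increments":{"type":"array"},"squeeze":{"type":"number"}},"required":["increments"]}

```bash
mkdir -p pics
python3 - <<'E'
from rig import ctrl
import cv2
s=ctrl.sense();print(s)
for n in("top","side"):
    c=ctrl.capture(n);cv2.imwrite(f"pics/{n}0.png",c["img"][:,:,::-1]);print(n,c["fx"],c["fy"],c["cx"],c["cy"],c["extrinsics"])
E
```

```text
{'time_s': 0.0, 'joints': array([ 9.96571076e-01,  3.13442908e-01,  1.49845107e+00, -3.42121174e-05,
        1.33100704e+00, -2.23364097e-01]), 'dq': array([-0.00057438, -0.00029254, -0.00199865, -0.00124117, -0.0023941 ,
       -0.00090131]), 'tau': array([ 1.78733485e-04, -4.12270725e+01, -2.59742653e+01, -1.92038297e-04,
        4.17847827e-03, -8.63827495e-06]), 'eef_pos': array([180.29964496, 492.78565304, 230.73344355]), 'ee_rot': array([-2.38714943e-04,  1.74528074e-01,  9.84651981e-01, -6.09302260e-04]), 'force': array([ 0.0174127 , -0.1627092 , -0.14853929]), 'wrist_torque': array([ 0.02421567, -0.03772559, -0.00436936]), 'grip_force': 0.0, 'grip_width': 0.9955907028245334}
top 371.5396279388133 371.5396279388133 324.67216711861766 198.61264491908818 [[-1.80045034e-02 -9.87487060e-01  1.56668900e-01  4.93421244e+02]
 [-9.99827018e-01  1.85131633e-02  1.78797595e-03 -2.25969243e+02]
 [-4.66604004e-03 -1.56609608e-01 -9.87649563e-01  8.95689712e+02]
 [ 0.00000000e+00  0.00000000e+00  0.00000000e+00  1.00000000e+00]]
side 483.58974789747475 483.58974789747475 329.5207242115017 188.93954248862562 [[-8.76434132e-01 -2.65073593e-01  4.01994034e-01  2.34683414e+02]
 [-4.80914703e-01  5.23768646e-01 -7.03126912e-01  4.91553494e+02]
 [-2.41714940e-02 -8.09569266e-01 -5.86526507e-01  6.46828654e+02]
 [ 0.00000000e+00  0.00000000e+00  0.00000000e+00  1.00000000e+00]]
```

View pics/top0.png

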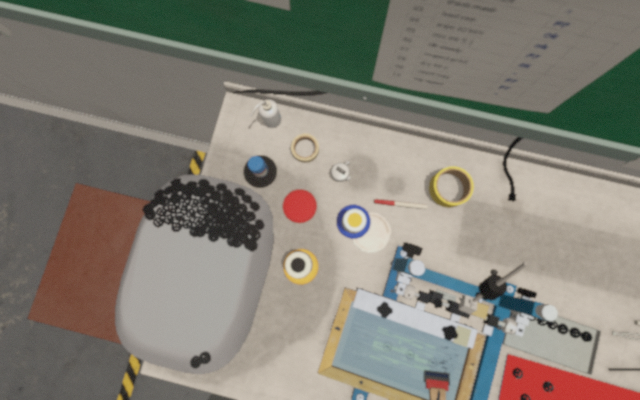

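View pics/side0.png

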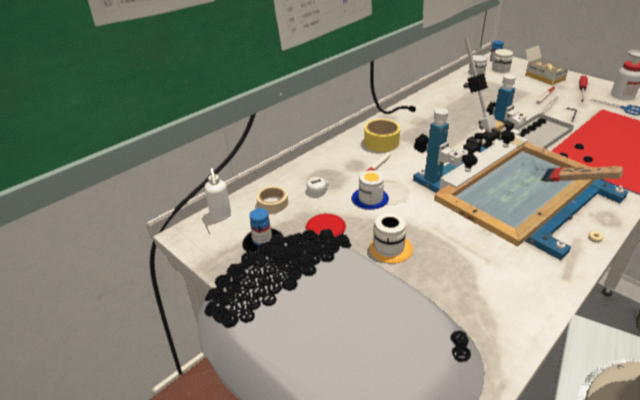

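The top view shows blue pot on black coaster (~260,170), empty red coaster (299,206), yellow pot on blue coaster (354,221) and black pot on yellow coaster (300,266). Next I'll enlarge this area.

```bash
cat > h.py <<'E'
import cv2,numpy as np
from rig import ctrl
def ray(c,u,v,z):
    E=np.array(c["extrinsics"]);d=np.array([(u-c["cx"])/c["fx"],(v-c["cy"])/c["fy"],1.])
    d=E[:3,:3]@d;return E[:3,3]+d*(z-E[2,3])/d[2]
def proj(c,p):
    E=np.array(c["extrinsics"]);q=E[:3,:3].T@(np.array(p)-E[:3,3]);return c["cx"]+c["fx"]*q[0]/q[2],c["cy"]+c["fy"]*q[1]/q[2]
E
python3 - <<'E'
from h import *
i=cv2.imread("pics/top0.png");cv2.imwrite("pics/top0c.png",cv2.resize(i[140:290,230:390],None,fx=5,fy=4,interpolation=cv2.INTER_CUBIC)) if 0 else cv2.imwrite("pics/top0c.png",cv2.resize(i[145:290,230:390],None,fx=4,fy=4,interpolation=cv2.INTER_CUBIC))
E
```

```text
(no output)
```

View pics/top0c.png

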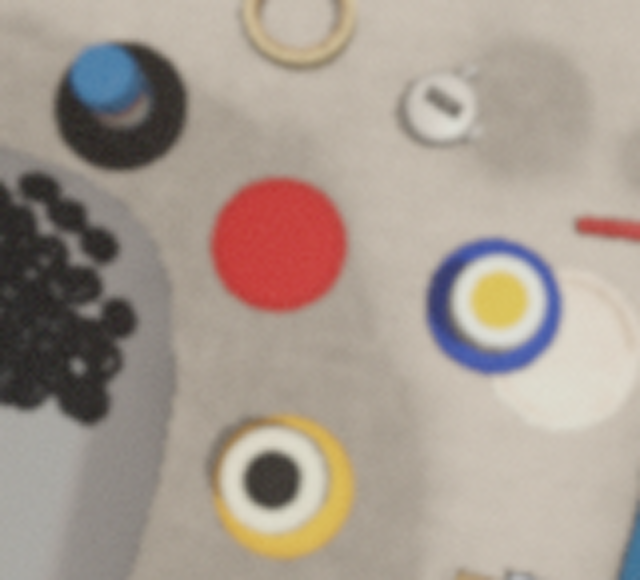

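Crop centres: coasters black (120,105), red (279,244), blue (494,305), yellow (285,486); lids: blue (106,77), yellow (498,300), black (272,479).

Run:
```python
from h import *
c=ctrl.capture("top")
for n,u,v,z in [("cblack",120.5,105.5,4),("cred",279,244.5,4),("cblue",494.5,305,4),("cyel",285,486,4),("Pblue",106,77,70),("Pyel",498,300,59),("Pblack",272,479,66),("counter",440,107,25),("tape",298,12,25),("mark",580,225,12),("heapedge",170,300,20),("jig",630,560,30)]:
    print(n,ray(c,230+(u-1.5)/4,145+(v-1.5)/4,z).round(1))
```

```text
cblack [706.7 -65.8   4. ]
cred [ 618.5 -162.7    4. ]
cblue [ 579.3 -292.1    4. ]
cyel [ 474.4 -165.2    4. ]
Pblue [707.7 -69.2  70. ]
Pyel [ 576.8 -290.1   59. ]
Pblack [ 479.7 -162.3   66. ]
counter [ 697.  -261.5   25. ]
tape [ 757.7 -176.8   25. ]
mark [ 625.8 -344.4   12. ]
heapedge [584.3 -99.1  20. ]
jig [ 430.1 -362.8   30. ]
```

Request:
{"name": "step_arm", "arguments": {
  "increments": [
    [[-68.8,-34.6,3.1],[0,0,25],100],
    [[-68.8,-34.6,3.1],[0,0,25],100],
    [[-68.8,-34.6,3.1],[0,0,25],100],
    [[-68.8,-34.6,3.1],[0,0,25],100],
    [[-68.8,-34.6,3.1],[0,0,25],100],
    [[-68.8,-34.6,3.1],[0,0,25],100],
    [[-68.8,-34.6,3.1],[0,0,25],100],
    [[-68.8,-34.6,3.1],[0,0,25],100]
  ]
}}

```text
time_s: 1.15
eef_pos: [523.5, 127.1, 211.0]
ee_rot: [-0.0, 0.384, 0.924, 0.0]
force: [0.5, 0.2, 0.4]
grip_width: 0.997
grip_force: 0.0
```

```bash
cat >> h.py <<'E'
from scipy.spatial.transform import Rotation as R
def go(x,y,z,head=45):
    s=ctrl.sense();q=s["ee_rot"];r=R.from_quat([q[1],q[2],q[3],q[0]])
    a=np.radians(head);Y=np.array([np.cos(a),np.sin(a),0]);Z=np.array([0,0,-1.]);t=R.from_matrix(np.c_[np.cross(Y,Z),Y,Z])
    print("t",round(s["time_s"],2),"pos",s["eef_pos"].round(1),"j",s["joints"].round(2),"F",s["force"].round(1),"grip",round(s["grip_width"],3),round(s["grip_force"],1))
    print("shift cm",(r.inv().apply(np.array([x,y,z])-s["eef_pos"])/10).round(2),"rot",np.degrees((r.inv()*t).as_rotvec()).round(2))
E
python3 -c "
from h import *
go(707.5,-68.5,200)"
```

```text
t 1.15 pos [523.5 127.1 211. ] j [ 0.02  0.36  1.49  0.    1.29 -0.76] F [0.5 0.2 0.4] grip 0.997 0.0
shift cm [-26.84  -0.77   1.1 ] rot [-0.   -0.01 -0.11]
```

Request:
{"name": "step_arm", "arguments": {
  "increments": [
    [[-26.8,-0.8,1.1],[0,0,0],100],
    [[-26.8,-0.8,1.1],[0,0,0],100],
    [[-26.8,-0.8,1.1],[0,0,0],100],
    [[-26.8,-0.8,1.1],[0,0,0],100],
    [[-26.8,-0.8,1.1],[0,0,0],100],
    [[-26.8,-0.8,1.1],[0,0,0],100],
    [[-26.8,-0.8,1.1],[0,0,0],100]
  ]
}}

```text
time_s: 2.02
eef_pos: [705.5, -65.6, 200.3]
ee_rot: [-0.0, 0.383, 0.924, 0.0]
force: [-0.4, -0.6, 0.2]
grip_width: 0.999
grip_force: 0.0
```

```bash
python3 -c "
from h import *
go(707.5,-68.5,200)
c=ctrl.capture('wrist');cv2.imwrite('pics/w1.png',c['img'][:,:,::-1]);print(c['fx'],c['cx'],c['cy'],c['extrinsics'])
c=ctrl.capture('top');cv2.imwrite('pics/t1.png',c['img'][:,:,::-1])"
```

```text
t 2.02 pos [705.5 -65.6 200.3] j [-0.26  0.77  0.86  0.    1.51 -1.04] F [-0.4 -0.6  0.2] grip 0.999 0.0
shift cm [-0.35 -0.06  0.03] rot [-0.01 -0.02 -0.05]
309.70691628693146 319.2936626647787 201.3078210822654 [[ 7.07764288e-01  6.82881673e-01  1.80948428e-01  6.59139323e+02]
 [ 7.06447832e-01 -6.83759782e-01 -1.82767672e-01 -1.86525221e+01]
 [-1.08343564e-03  2.57187056e-01 -9.66361032e-01  3.43793810e+02]
 [ 0.00000000e+00  0.00000000e+00  0.00000000e+00  1.00000000e+00]]
```

View pics/w1.png

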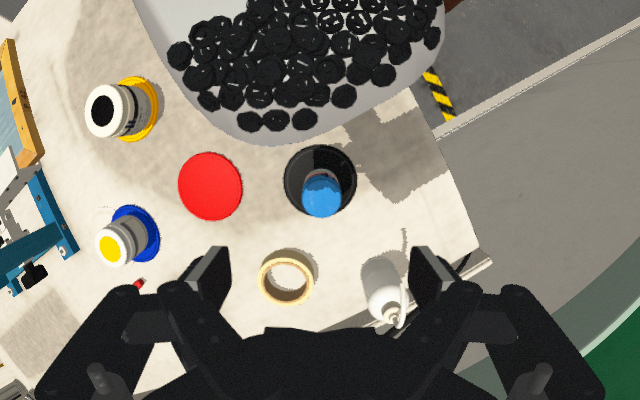

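The wrist view shows the blue lid at (322,197), black coaster (320,181), red coaster (210,186), black sticker (103,111), yellow sticker (110,248) and a bottle near (382,280).

```bash
cat >> h.py <<'E'
def fray(c,u,v,z):
    E=np.array(c["extrinsics"]);a=(u-c["cx"])/c["fx"];b=(v-c["cy"])/c["fy"];r=np.hypot(a,b)+1e-9
    d=E[:3,:3]@np.array([np.sin(r)*a/r,np.sin(r)*b/r,np.cos(r)]);return (E[:3,3]+d*(z-E[2,3])/d[2]).round(1)
E
python3 - <<'E'
from h import *
c=ctrl.capture("wrist")
for n,u,v,z in [("Pblue",322,197,70),("cblack",320,181,4),("red",210,186,4),("black",103,111,66),("yel",110.5,248,59),("bottle",380,275,20),("heap edge",290,145,10),("heap",335,133,10)]: print(n,fray(c,u,v,z))
E
```

```text
Pblue [709.5 -65.8  70. ]
cblack [707.  -65.7   4. ]
red [ 619.3 -160.3    4. ]
black [ 479.6 -163.    66. ]
yel [ 576.6 -290.5   59. ]
bottle [836.  -93.1  20. ]
heap edge [655.1 -59.6  10. ]
heap [680.3 -16.3  10. ]
```

```bash
python3 -c "
from h import *
i=cv2.imread('pics/w1.png');cv2.imwrite('pics/w1c.png',cv2.resize(i[130:230,170:370],None,fx=4,fy=4,interpolation=cv2.INTER_CUBIC))"
```

```text
(no output)
```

View pics/w1c.png

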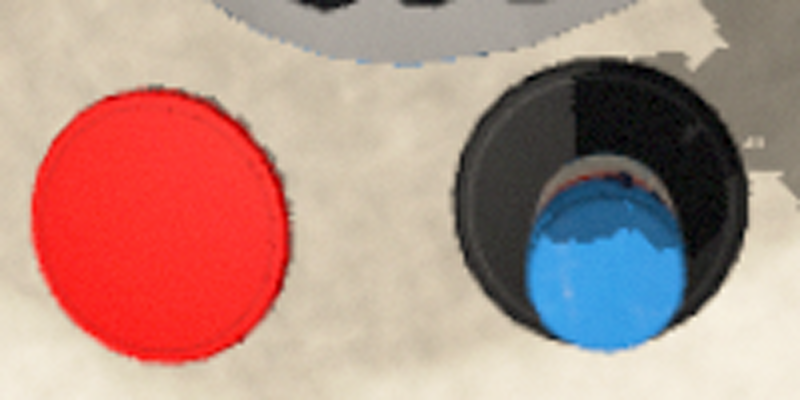

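```bash
python3 -c "
from h import *
go(709,-67.5,20)"
```

```text
t 2.17 pos [705.6 -65.6 200.9] j [-0.26  0.77  0.86  0.    1.51 -1.04] F [0.3 0.5 0.3] grip 1.002 0.0
shift cm [-0.37  0.1  18.09] rot [ 0.02  0.02 -0.03]
```

Request:
{"name": "step_arm", "arguments": {
  "increments": [
    [[-0.37,0.1,5],[0,0,0],100],
    [[-0.37,0.1,9],[0,0,0],100],
    [[-0.37,0.1,12],[0,0,0],100],
    [[-0.37,0.1,15],[0,0,0],100],
    [[-0.37,0.1,17],[0,0,0],100],
    [[-0.37,0.1,18],[0,0,0],100],
    [[-0.37,0.1,18],[0,0,0],60],
    [[-0.37,0.1,18],[0,0,0],0]
  ],
  "squeeze": 30
}}

```text
time_s: 3.18
eef_pos: [709.9, -68.7, 21.5]
ee_rot: [0.001, 0.383, 0.924, 0.0]
force: [0.9, -0.4, 0.2]
grip_width: 0.606
grip_force: 0.0
```

Request:
{"name": "step_arm", "arguments": {
  "increments": [
    [[0,0,0],[0,0,0],0],
    [[0,0,0],[0,0,0],0],
    [[0,0,0],[0,0,0],0],
    [[0,0,0],[0,0,0],0]
  ]
}}

```text
time_s: 3.68
eef_pos: [709.8, -68.7, 21.4]
ee_rot: [0.001, 0.383, 0.924, 0.0]
force: [-0.4, -0.2, 5.3]
grip_width: 0.437
grip_force: 30.3
```

```bash
python3 -c "
from h import *
go(619,-161.5,150)"
```

```text
t 3.67 pos [709.8 -68.7  21.4] j [-0.26  0.93  1.04 -0.    1.18 -1.04] F [-0.4 -0.2  5.3] grip 0.437 30.3
shift cm [ -0.18 -12.98 -12.87] rot [ 0.05  0.1  -0.1 ]
```

Request:
{"name": "step_arm", "arguments": {
  "increments": [
    [[0,0,-3],[0,0,0],0],
    [[0,0,-7],[0,0,0],0],
    [[0,-1,-11],[0,0,0],0],
    [[-0.1,-5,-12],[0,0,0],0],
    [[-0.18,-9,-12],[0,0,0],0],
    [[-0.18,-12,-11],[0,0,0],0],
    [[-0.18,-13,-10],[0,0,0],0],
    [[-0.18,-13,-8],[0,0,0],0]
  ]
}}

```text
time_s: 4.68
eef_pos: [618.8, -161.9, 100.2]
ee_rot: [0.001, 0.384, 0.923, 0.0]
force: [0.4, -0.1, 0.3]
grip_width: 0.437
grip_force: 30.3
```

```bash
python3 -c "
from h import *
go(619,-161.5,22)"
```

```text
t 4.67 pos [ 618.8 -161.9  100.2] j [-0.44  0.68  1.28  0.    1.18 -1.22] F [ 0.4 -0.1  0.3] grip 0.437 30.3
shift cm [0.02 0.04 7.82] rot [ 0.04  0.07 -0.14]
```

Request:
{"name": "step_arm", "arguments": {
  "increments": [
    [[0,0,3],[0,0,0],0],
    [[0,0,5.5],[0,0,0],0],
    [[0,0,7],[0,0,0],0],
    [[0,0,7.6],[0,0,0],0],
    [[0,0,7.83],[0,0,0],0],
    [[0,0,7.83],[0,0,0],0],
    [[0,0,7.83],[0,0,0],60],
    [[0,0,7.83],[0,0,0],75]
  ]
}}

```text
time_s: 5.68
eef_pos: [618.7, -161.7, 22.4]
ee_rot: [0.0, 0.384, 0.924, -0.0]
force: [-1.0, -0.2, -0.4]
grip_width: 0.747
grip_force: 0.0
```

Request:
{"name": "step_arm", "arguments": {
  "increments": [
    [[0,0,0],[0,0,0],80],
    [[0,0,0],[0,0,0],80],
    [[0,0,-2],[0,0,0],80],
    [[0,0,-6],[0,0,0],90],
    [[0,0,-11],[0,0,0],100],
    [[0,0,-16],[0,0,0],100],
    [[0,0,-17.8],[0,0,0],100],
    [[0,0,-17.8],[0,0,0],100]
  ]
}}

```text
time_s: 6.68
eef_pos: [618.9, -161.8, 202.5]
ee_rot: [0.002, 0.383, 0.924, -0.0]
force: [0.3, -0.0, -0.7]
grip_width: 1.002
grip_force: 0.0
```

```bash
python3 -c "
from h import *
go(479.6,-163,200)"
```

```text
t 6.67 pos [ 618.9 -161.8  202.5] j [-0.44  0.59  1.16  0.    1.39 -1.22] F [ 0.3 -0.  -0.7] grip 1.002 0.0
shift cm [ 9.75 -9.96  0.2 ] rot [ 0.08  0.23 -0.1 ]
```

Request:
{"name": "step_arm", "arguments": {
  "increments": [
    [[3.5,-3.5,0.2],[0,0.2,0],100],
    [[7,-7,0.2],[0,0.2,0],100],
    [[9.75,-9.95,0.2],[0,0.2,0],100],
    [[9.75,-9.95,0.2],[0,0.2,0],100],
    [[9.75,-9.95,0.2],[0,0.2,0],100]
  ]
}}

```text
time_s: 7.3
eef_pos: [479.5, -162.8, 197.7]
ee_rot: [-0.002, 0.384, 0.924, 0.001]
force: [0.4, 0.1, -0.4]
grip_width: 1.001
grip_force: 0.0
```

```bash
cat > look.py <<'E'
from h import *
import sys,pickle
c=ctrl.capture('wrist');pickle.dump(c,open('c.pkl','wb'));cv2.imwrite(f'pics/{sys.argv[1]}.png',c['img'][:,:,::-1])
E
python3 look.py w2; python3 -c "
from h import *
go(479.6,-163,25)"
```

```text
t 7.35 pos [ 479.8 -162.8  197.6] j [-0.56  0.3   1.6   0.    1.24 -1.34] F [-0.3 -0.6  0.3] grip 0.997 0.0
shift cm [-0.07 -0.03 17.26] rot [ 0.   -0.21 -0.09]
```

View pics/w2.png

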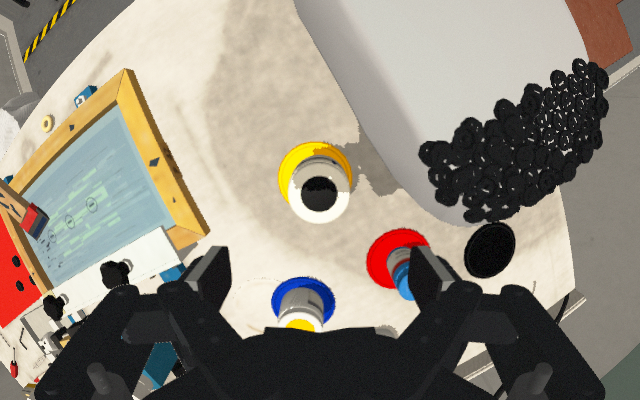

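The blue pot stands on the red coaster. The black sticker is at (319,194); the yellow coaster spans about x 278–352 with its top at y 142; the black coaster is at (490,250).

Run:
```python
from h import *
import pickle
c=pickle.load(open('c.pkl','rb'))
i=c['img'].astype(int)
m=((i[...,0]>150)&(i[...,2]<110)&(i[...,1]>110)).astype(np.uint8);m[:130]=0;m[235:]=0;m[:,:260]=0;m[:,370:]=0
cn=max(cv2.findContours(m,0,1)[0],key=cv2.contourArea)[:,0]
P=np.array([fray(c,*p,4)[:2] for p in cn])
# coaster circle of known radius 42, robust fit on the outer hull
from scipy.optimize import least_squares
f=least_squares(lambda q:np.hypot(*(P-q).T)-42,P.mean(0),loss='soft_l1',f_scale=.5);print("yel coaster",f.x,np.median(abs(f.fun)))
for n,u,v,z in[("blacklid",319,194,66),("cblack",490,250,4)]:print(n,fray(c,u,v,z))
```

```text
yel coaster [ 475.00597176 -165.02239728] 1.2943289371049431
blacklid [ 479.4 -162.9   66. ]
cblack [703.9 -66.4   4. ]
```

Request:
{"name": "step_arm", "arguments": {
  "increments": [
    [[-0.07,0,5],[0,0,0],100],
    [[-0.07,0,9],[0,0,0],100],
    [[-0.07,0,12],[0,0,0],100],
    [[-0.07,0,15],[0,0,0],100],
    [[-0.07,0,17],[0,0,0],100],
    [[-0.07,0,18],[0,0,0],100],
    [[-0.07,0,18.1],[0,0,0],100],
    [[-0.07,0,18.1],[0,0,0],0]
  ],
  "squeeze": 40
}}

```text
time_s: 8.35
eef_pos: [479.7, -163.0, 17.4]
ee_rot: [-0.001, 0.383, 0.924, 0.001]
force: [0.5, 0.7, 0.1]
grip_width: 0.819
grip_force: 0.0
```

Request:
{"name": "step_arm", "arguments": {
  "increments": [
    [[0,0,0],[0,0,0],0],
    [[0,0,0],[0,0,0],0],
    [[0,0,0],[0,0,0],0],
    [[0,0,0],[0,0,0],0]
  ]
}}

```text
time_s: 8.85
eef_pos: [479.7, -163.0, 17.8]
ee_rot: [-0.001, 0.383, 0.924, 0.001]
force: [-0.8, 1.3, 5.5]
grip_width: 0.692
grip_force: 43.3
```

```bash
python3 -c "
from h import *
go(707,-66,150)"
```

```text
t 8.85 pos [ 479.7 -163.    17.8] j [-0.56  0.55  1.77  0.    0.82 -1.34] F [-0.8  1.3  5.5] grip 0.692 43.3
shift cm [ -9.15  22.95 -13.22] rot [ 0.02 -0.11 -0.09]
```

Request:
{"name": "step_arm", "arguments": {
  "increments": [
    [[0,0,-3],[0,0,0],0],
    [[0,0,-7],[0,0,0],0],
    [[0,0,-11],[0,0,0],0],
    [[0,0,-13.5],[0,0,0],0],
    [[-1.5,4,-14],[0,0,0],0],
    [[-3.5,9,-14],[0,0,0],0],
    [[-5.5,14,-14],[0,0,0],0],
    [[-7.5,18.5,-14],[0,0,0],0]
  ]
}}

```text
time_s: 9.85
eef_pos: [664.9, -84.6, 156.7]
ee_rot: [-0.002, 0.383, 0.924, 0.001]
force: [0.4, -1.0, -1.9]
grip_width: 0.693
grip_force: 44.1
```

```bash
python3 -c "
from h import *
go(707,-66,110)"
```

```text
t 9.85 pos [664.9 -84.6 156.7] j [-0.3   0.7   1.1   0.    1.35 -1.09] F [ 0.4 -1.  -1.9] grip 0.693 44.1
shift cm [-1.67  4.3   4.66] rot [ 0.   -0.19 -0.08]
```

Request:
{"name": "step_arm", "arguments": {
  "increments": [
    [[-1.2,3,0],[0,-0.1,0],0],
    [[-1.67,4.3,1.5],[0,-0.2,0],0],
    [[-1.67,4.3,4],[0,-0.2,0],0],
    [[-1.67,4.3,4.7],[0,-0.2,0],0],
    [[-1.67,4.3,4.7],[0,-0.2,0],0]
  ]
}}

```text
time_s: 10.48
eef_pos: [705.5, -67.2, 109.8]
ee_rot: [-0.0, 0.384, 0.924, -0.0]
force: [0.1, -0.6, -1.4]
grip_width: 0.689
grip_force: 44.1
```

```bash
python3 look.py w3; python3 -c "
from h import *
go(707,-66,18.5)"
```

```text
t 10.53 pos [705.9 -67.3 110.6] j [-0.26  0.83  0.99 -0.    1.33 -1.04] F [-1.2  0.  -1.3] grip 0.694 44.1
shift cm [0.02 0.17 9.21] rot [ 0.03  0.06 -0.11]
```

View pics/w3.png

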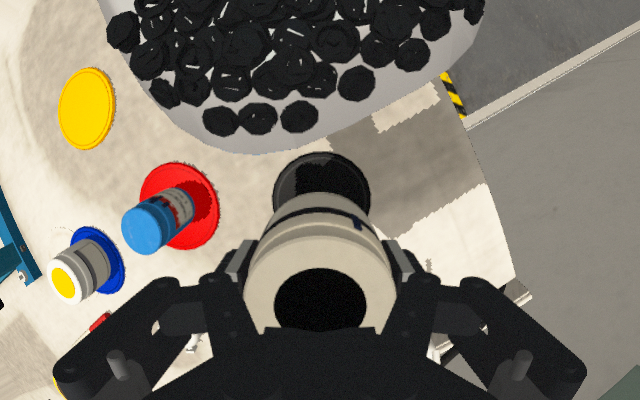

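The black pot hangs upright, lined up with the black coaster (coaster centre column about 322, sticker 320). The yellow coaster is free.

Request:
{"name": "step_arm", "arguments": {
  "increments": [
    [[0,0.17,3],[0,0,0],0],
    [[0,0.17,6],[0,0,0],0],
    [[0,0.17,8],[0,0,0],0],
    [[0,0.17,9],[0,0,0],0],
    [[0,0.17,9.2],[0,0,0],0],
    [[0,0.17,9.23],[0,0,0],0],
    [[0,0.17,9.23],[0,0,0],0],
    [[0,0.17,9.23],[0,0,0],80]
  ]
}}

```text
time_s: 11.52
eef_pos: [707.2, -65.9, 18.0]
ee_rot: [0.001, 0.383, 0.924, 0.0]
force: [0.1, 0.0, 0.5]
grip_width: 0.798
grip_force: 0.0
```

Request:
{"name": "step_arm", "arguments": {
  "increments": [
    [[0,0,0],[0,0,0],95],
    [[0,0,0],[0,0,0],100],
    [[0,0,0],[0,0,0],100],
    [[0,0,-2],[0,0,0],100],
    [[0,0,-6],[0,0,0],100],
    [[0,0,-11],[0,0,0],100],
    [[0,0,-16],[0,0,0],100],
    [[0,0,-18],[0,0,0],100]
  ]
}}

```text
time_s: 12.52
eef_pos: [707.6, -66.0, 203.0]
ee_rot: [0.003, 0.383, 0.924, 0.0]
force: [0.0, 0.4, -0.6]
grip_width: 1.0
grip_force: 0.0
```

```bash
python3 look.py w4; python3 -c "
from h import *
import pickle
c=pickle.load(open('c.pkl','rb'))
go(576.7,-290.3,200)
i=c['img'][130:250,230:410];cv2.imwrite('pics/w4c.png',cv2.resize(i[:,:,::-1],None,fx=4,fy=4,interpolation=cv2.INTER_CUBIC))"
```

```text
t 12.57 pos [708.  -66.1 204.4] j [-0.26  0.77  0.85  0.    1.51 -1.04] F [0.3 0.1 2.9] grip 1.002 0.0
shift cm [ -6.61 -25.13   0.38] rot [ 0.26  0.44 -0.09]
```

View pics/w4c.png

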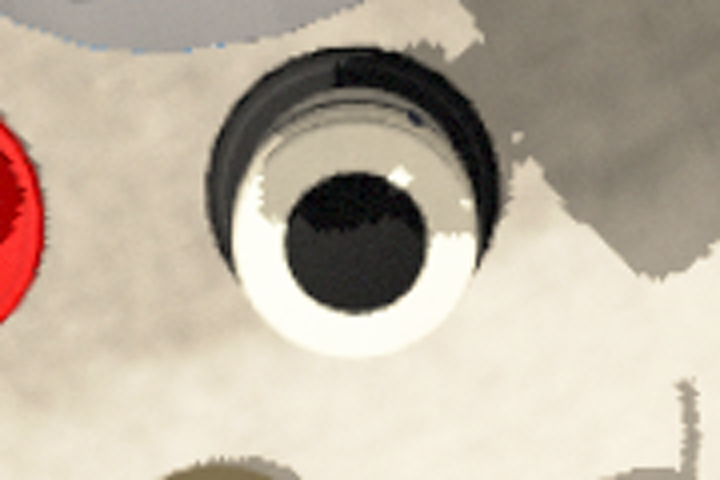

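Black pot stands on its coaster: sticker at (319.2,190.5), coaster centre about (318.4,178).

```bash
python3 -c "
from h import *
import pickle
c=pickle.load(open('c.pkl','rb'))
print(fray(c,319.2,190.5,66),fray(c,318.2,177.8,4))"
```

```text
[707.4 -65.1  66. ] [706.6 -65.7   4. ]
```

Request:
{"name": "step_arm", "arguments": {
  "increments": [
    [[-1.5,-6,0.4],[0.2,0.4,0],100],
    [[-3,-12,0.4],[0.2,0.4,0],100],
    [[-4.7,-18,0.4],[0.2,0.4,0],100],
    [[-6.1,-23,0.4],[0.2,0.4,0],100],
    [[-6.6,-25.1,0.4],[0.2,0.4,0],100],
    [[-6.6,-25.1,0.4],[0.2,0.4,0],100],
    [[-6.6,-25.1,0.4],[0.2,0.4,0],100]
  ]
}}

```text
time_s: 13.45
eef_pos: [576.4, -288.4, 193.3]
ee_rot: [-0.004, 0.383, 0.924, -0.0]
force: [0.2, 0.2, 0.6]
grip_width: 1.0
grip_force: 0.0
```

```bash
python3 look.py w5; python3 -c "
from h import *
go(576.7,-290.3,16)"
```

```text
t 13.5 pos [ 576.5 -288.2  193.3] j [-0.64  0.61  1.14 -0.    1.39 -1.43] F [1.  0.1 0. ] grip 1.001 0.0
shift cm [-0.29 -0.08 17.73] rot [-0.18 -0.41  0.01]
```

View pics/w5.png

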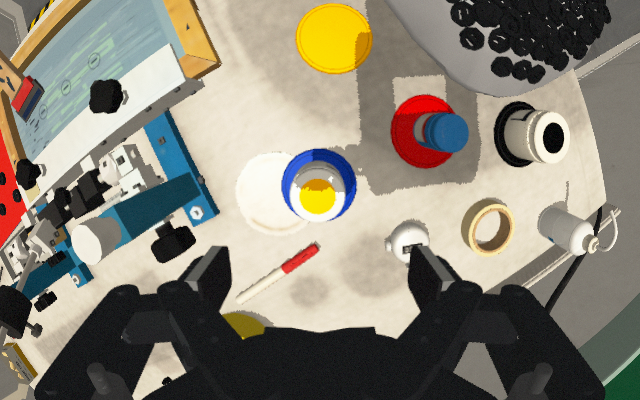

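Yellow sticker (318,196), blue coaster centre (319,184.5), blue lid (448,132), yellow coaster (334,39). The bystanders are clear of the fingers.

```bash
python3 -c "
from h import *
import pickle
c=pickle.load(open('c.pkl','rb'))
for a in [(318,196,59),(319,184.5,4),(448,132,70),(334,38.5,4)]:print(fray(c,*a))"
```

```text
[ 576.7 -290.9   59. ]
[ 577.4 -290.6    4. ]
[ 615.7 -163.2   70. ]
[ 475.3 -165.8    4. ]
```

Request:
{"name": "step_arm", "arguments": {
  "increments": [
    [[-0.3,-0.1,5],[-0.2,-0.4,0],100],
    [[-0.3,-0.1,9],[-0.2,-0.4,0],100],
    [[-0.3,-0.1,12],[-0.2,-0.4,0],100],
    [[-0.3,-0.1,15],[-0.2,-0.4,0],100],
    [[-0.3,-0.1,17],[-0.2,-0.4,0],100],
    [[-0.3,-0.1,18],[-0.2,-0.4,0],100],
    [[-0.3,-0.1,18.1],[-0.2,-0.4,0],100],
    [[-0.3,-0.1,18.1],[-0.2,-0.4,0],0]
  ],
  "squeeze": 40
}}

```text
time_s: 14.5
eef_pos: [576.3, -292.4, 13.2]
ee_rot: [0.001, 0.383, 0.924, -0.0]
force: [0.0, 0.5, -0.2]
grip_width: 0.821
grip_force: 0.0
```

Request:
{"name": "step_arm", "arguments": {
  "increments": [
    [[0,0,0],[0,0,0],0],
    [[0,0,0],[0,0,0],0],
    [[0,0,0],[0,0,0],0],
    [[0,0,0],[0,0,0],0]
  ]
}}

```text
time_s: 15.0
eef_pos: [576.3, -292.5, 13.4]
ee_rot: [0.001, 0.383, 0.924, -0.0]
force: [-0.4, 0.6, 5.6]
grip_width: 0.623
grip_force: 42.4
```

```bash
python3 -c "
from h import *
go(475,-165.3,150)"
```

```text
t 15.0 pos [ 576.3 -292.5   13.4] j [-0.65  0.8   1.31  0.    1.03 -1.43] F [-0.4  0.6  5.6] grip 0.623 42.4
shift cm [ 16.13   1.81 -13.69] rot [ 0.02  0.12 -0.1 ]
```

Request:
{"name": "step_arm", "arguments": {
  "increments": [
    [[0,0,-3],[0,0,0],0],
    [[0,0,-7],[0,0,0],0],
    [[1,0,-11],[0,0,0],0],
    [[5,0.6,-11],[0,0,0],0],
    [[10,1.2,-11],[0,0,0],0],
    [[14,1.7,-10],[0,0,0],0],
    [[16.05,1.8,-9],[0,0,0],0],
    [[16.05,1.8,-8],[0,0,0],0]
  ]
}}

```text
time_s: 16.0
eef_pos: [474.7, -165.1, 92.1]
ee_rot: [-0.0, 0.383, 0.924, 0.0]
force: [1.0, 0.5, -2.3]
grip_width: 0.622
grip_force: 42.7
```

Request:
{"name": "step_arm", "arguments": {
  "increments": [
    [[0,0,0],[0,0,0],0],
    [[0,0,0],[0,0,0],0]
  ]
}}

```text
time_s: 16.25
eef_pos: [475.8, -166.5, 92.4]
ee_rot: [0.0, 0.384, 0.923, -0.0]
force: [0.1, -0.2, -2.4]
grip_width: 0.623
grip_force: 42.7
```

```bash
python3 -c "
from h import *
go(475.6,-165.9,14)"
```

```text
t 16.25 pos [ 475.8 -166.5   92.4] j [-0.57  0.43  1.73 -0.    0.98 -1.35] F [ 0.1 -0.2 -2.4] grip 0.623 42.7
shift cm [0.06 0.03 7.84] rot [ 0.01  0.04 -0.13]
```

Request:
{"name": "step_arm", "arguments": {
  "increments": [
    [[0.05,0,3],[0,0,0],0],
    [[0.05,0,5.5],[0,0,0],0],
    [[0.05,0,7],[0,0,0],0],
    [[0.05,0,7.6],[0,0,0],0],
    [[0.05,0,7.85],[0,0,0],0],
    [[0.05,0,7.85],[0,0,0],0],
    [[0.05,0,7.85],[0,0,0],0],
    [[0.05,0,7.85],[0,0,0],75]
  ]
}}

```text
time_s: 17.25
eef_pos: [475.1, -165.6, 14.2]
ee_rot: [0.0, 0.383, 0.924, -0.0]
force: [0.2, -0.4, -0.5]
grip_width: 0.75
grip_force: 0.0
```

Request:
{"name": "step_arm", "arguments": {
  "increments": [
    [[0,0,0],[0,0,0],95],
    [[0,0,0],[0,0,0],100],
    [[0,0,0],[0,0,0],100],
    [[0,0,-2],[0,0,0],100],
    [[0,0,-6],[0,0,0],100],
    [[0,0,-11],[0,0,0],100],
    [[0,0,-16],[0,0,0],100],
    [[0,0,-18],[0,0,0],100]
  ]
}}

```text
time_s: 18.25
eef_pos: [475.5, -165.8, 196.7]
ee_rot: [0.002, 0.383, 0.924, -0.0]
force: [0.8, -0.3, -0.9]
grip_width: 1.0
grip_force: 0.0
```

```bash
python3 look.py w6; python3 -c "
from h import *
go(616.5,-162.8,195)"
```

```text
t 18.3 pos [ 476. -166.  198.] j [-0.57  0.29  1.62  0.    1.23 -1.35] F [1.3 0.3 2.3] grip 1.002 0.0
shift cm [-9.69 10.18  0.38] rot [ 0.08  0.36 -0.09]
```

View pics/w6.png

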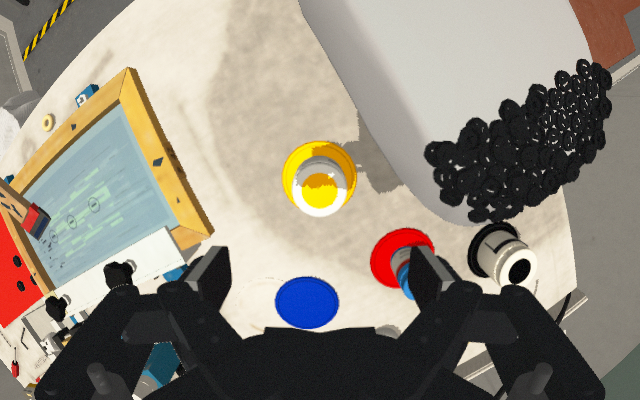

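Yellow pot stands on the yellow coaster (sticker (319.5,190.5), coaster centre about (319,178)), and the blue coaster (307,303) is empty.

Request:
{"name": "step_arm", "arguments": {
  "increments": [
    [[-3,3.2,0.3],[0,0,0],100],
    [[-6.5,7,0.3],[0,0,0],100],
    [[-9.7,10.2,0.3],[0,0,0],100],
    [[-9.7,10.2,0.3],[0,0,0],100],
    [[-9.7,10.2,0.3],[0,0,0],100]
  ]
}}

```text
time_s: 18.92
eef_pos: [614.9, -162.0, 189.8]
ee_rot: [-0.001, 0.383, 0.924, -0.0]
force: [-0.8, 1.1, -0.6]
grip_width: 1.002
grip_force: 0.0
```

```bash
python3 -c "
from h import *
import pickle
c=pickle.load(open('c.pkl','rb'))
print(fray(c,319.5,190.5,59),fray(c,319,178,4))"; python3 look.py w7; python3 -c "
from h import *
go(616.5,-162.8,21)"
```

```text
[ 475.1 -164.8   59. ] [ 473.8 -164.3    4. ]
t 18.98 pos [ 614.8 -162.1  190.4] j [-0.44  0.59  1.19 -0.    1.36 -1.23] F [-0.2  0.2 -0.2] grip 1.002 0.0
shift cm [-0.19  0.08 16.94] rot [-0.03 -0.05 -0.11]
```

View pics/w7.png

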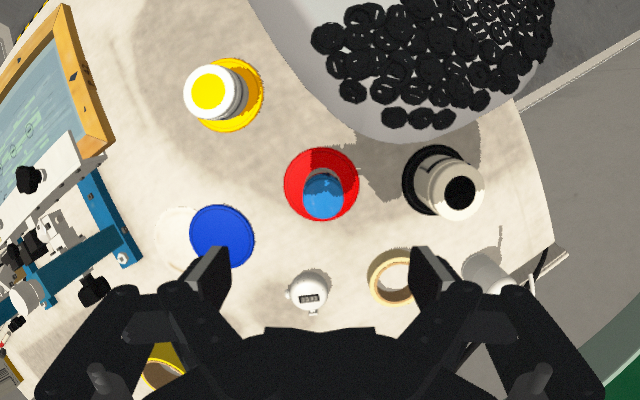

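Blue lid at (323,197) on the red coaster (321,184); the blue coaster is clear at (222,236).

```bash
python3 -c "
from h import *
import pickle
c=pickle.load(open('c.pkl','rb'))
p=fray(c,323,197,70);print(p,fray(c,222,236,4));go(p[0],p[1],21)"
```

```text
[ 617.2 -159.8   70. ] [ 578.6 -288.4    4. ]
t 18.98 pos [ 614.8 -162.1  190.4] j [-0.44  0.59  1.19 -0.    1.36 -1.23] F [-0.2  0.2 -0.2] grip 1.002 0.0
shift cm [-0.02  0.34 16.94] rot [-0.03 -0.05 -0.11]
```

Request:
{"name": "step_arm", "arguments": {
  "increments": [
    [[-0.05,0.25,5],[0,0,0],100],
    [[-0.05,0.25,9],[0,0,0],100],
    [[-0.05,0.25,12],[0,0,0],100],
    [[-0.05,0.25,15],[0,0,0],100],
    [[-0.05,0.25,16.5],[0,0,0],100],
    [[-0.05,0.25,16.9],[0,0,0],100],
    [[-0.05,0.25,16.9],[0,0,0],60],
    [[-0.05,0.25,16.9],[0,0,0],0]
  ],
  "squeeze": 30
}}

```text
time_s: 19.98
eef_pos: [618.2, -161.0, 22.9]
ee_rot: [0.001, 0.383, 0.924, -0.0]
force: [0.7, 0.5, -0.1]
grip_width: 0.605
grip_force: 0.0
```

Request:
{"name": "step_arm", "arguments": {
  "increments": [
    [[0,0,0],[0,0,0],0],
    [[0,0,0],[0,0,0],0],
    [[0,0,0],[0,0,0],0],
    [[0,0,0],[0,0,0],0]
  ]
}}

```text
time_s: 20.48
eef_pos: [618.1, -160.9, 22.7]
ee_rot: [0.001, 0.383, 0.924, -0.0]
force: [-0.9, 0.9, 6.6]
grip_width: 0.436
grip_force: 30.2
```

```bash
python3 -c "
from h import *
go(578.5,-291,150)"
```

```text
t 20.48 pos [ 618.1 -160.9   22.7] j [-0.44  0.77  1.34 -0.    1.03 -1.22] F [-0.9  0.9  6.6] grip 0.436 30.2
shift cm [ -6.44 -11.98 -12.73] rot [ 0.02  0.08 -0.1 ]
```

Request:
{"name": "step_arm", "arguments": {
  "increments": [
    [[0,0,-3],[0,0,0],0],
    [[0,0,-7],[0,0,0],0],
    [[0,-0.5,-11],[0,0,0],0],
    [[-2,-4,-11],[0,0,0],0],
    [[-4,-8,-11],[0,0,0],0],
    [[-6,-11,-10],[0,0,0],0],
    [[-6.5,-12,-8.5],[0,0,0],0],
    [[-6.5,-12,-8],[0,0,0],0]
  ]
}}

```text
time_s: 21.48
eef_pos: [578.0, -291.0, 100.2]
ee_rot: [-0.001, 0.384, 0.923, 0.0]
force: [1.0, -0.2, -0.2]
grip_width: 0.433
grip_force: 30.2
```

Request:
{"name": "step_arm", "arguments": {
  "increments": [
    [[0,0,0],[0,0,0],0],
    [[0,0,0],[0,0,0],0]
  ]
}}

```text
time_s: 21.72
eef_pos: [579.2, -290.5, 102.3]
ee_rot: [0.0, 0.383, 0.924, -0.0]
force: [-0.5, -0.0, -0.6]
grip_width: 0.436
grip_force: 30.2
```

```bash
python3 -c "
from h import *
go(579,-291.4,23)"
```

```text
t 21.73 pos [ 579.2 -290.5  102.3] j [-0.65  0.7   1.25  0.    1.2  -1.43] F [-0.5 -0.  -0.6] grip 0.436 30.2
shift cm [-0.05 -0.08  7.93] rot [ 0.01  0.04 -0.02]
```

Request:
{"name": "step_arm", "arguments": {
  "increments": [
    [[-0.05,-0.08,3],[0,0,0],0],
    [[-0.05,-0.08,5.5],[0,0,0],0],
    [[-0.05,-0.08,7],[0,0,0],0],
    [[-0.05,-0.08,7.7],[0,0,0],0],
    [[-0.05,-0.08,7.93],[0,0,0],0],
    [[-0.05,-0.08,7.93],[0,0,0],0],
    [[-0.05,-0.08,7.93],[0,0,0],0],
    [[-0.05,-0.08,7.93],[0,0,0],55]
  ]
}}

```text
time_s: 22.72
eef_pos: [578.5, -292.5, 22.9]
ee_rot: [0.0, 0.383, 0.924, -0.0]
force: [-0.3, -0.7, 0.5]
grip_width: 0.551
grip_force: 0.0
```

Request:
{"name": "step_arm", "arguments": {
  "increments": [
    [[0,0,0],[0,0,0],75],
    [[0,0,0],[0,0,0],80],
    [[0,0,0],[0,0,0],80],
    [[0,0,-2],[0,0,0],80],
    [[0,0,-6],[0,0,0],90],
    [[0,0,-11],[0,0,0],100],
    [[0,0,-16],[0,0,0],100],
    [[0,0,-18],[0,0,0],100]
  ]
}}

```text
time_s: 23.72
eef_pos: [579.0, -292.8, 207.7]
ee_rot: [0.003, 0.383, 0.924, -0.001]
force: [-0.3, -0.2, -0.5]
grip_width: 1.0
grip_force: 0.0
```

```bash
python3 look.py w8; python3 -c "
from h import *
go(579,-291.4,203)"
```

```text
t 23.77 pos [ 579.4 -293.1  209.1] j [-0.65  0.6   1.12 -0.    1.41 -1.43] F [-0.  -0.2  1.2] grip 1.004 0.0
shift cm [0.15 0.09 0.61] rot [ 0.07  0.49 -0.09]
```

View pics/w8.png

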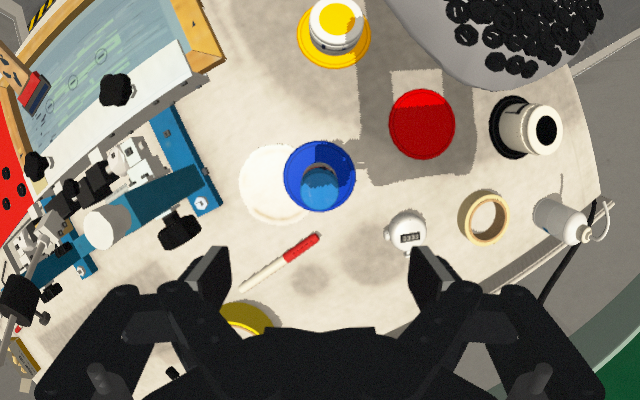

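All three pots stand on their own coasters: the blue lid is at (319.5,187.5) with the blue coaster at (320,176), and the bystanders are untouched.

Request:
{"name": "step_arm", "arguments": {
  "increments": [
    [[0,0,0],[0,0,0],100],
    [[0,0,0],[0,0,0],100]
  ]
}}

```text
time_s: 24.02
eef_pos: [577.9, -292.1, 201.3]
ee_rot: [-0.001, 0.383, 0.924, 0.0]
force: [-0.1, -0.5, -0.7]
grip_width: 1.002
grip_force: 0.0
```

```bash
python3 -c "
from h import *
import pickle
c=pickle.load(open('c.pkl','rb'))
a=fray(c,319.5,187.5,70);b=fray(c,320,176,4);print(a,b)
if np.hypot(*(a-b)[:2])<5: print(ctrl.finish_job())"
```

```text
[ 576.8 -290.1   70. ] [ 578.3 -290.7    4. ]
the job is handed in; nothing more can be done
None
```

I handed the job in at about 24 s: each pot stands upright within about 2 mm of the middle of its own coaster by my camera measurements, and the tally counter, masking tape and red marker were not touched; the hand-in returned no verdict.

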